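# Dispense ferrite chokes from the detented gate feeder

### The job

Stand the steel tray on the desk under the spout of the little chute feeder, then turn the feeder's gate knob counter-clockwise (seen from above) until it clicks over into its open position, so that all three ferrite chokes slide into the tray. Then turn the knob back until it clicks shut, and leave the tray with the chokes standing upright under the spout. Do not disturb the antenna, circuit board, adapter and fuse holder lying around.

Things in the scene. Friction and masses are not known exactly. Their poses are not given: they have to be found in the camera images.
- feeder: fixed aluminium chute on a grey post and steel base plate. Origin on the desk, z up. The open-topped chute (36 mm wide inside, walls 26 mm, 130 mm long, slope 38 deg) lies along x = 0 and runs down to the feeder's -y. Base plate x +-45, y -5 to 95 mm; before y = -5 mm the space under the chute is free. Chute's rear top: y 30, z 165 mm. Position and yaw vary.
- spout_lip (a point): middle of the lower edge of the chute floor, 60 mm above the desk, at feeder (0, -70, 60) mm, axes as the feeder's. The chokes leave over it towards -y, landing from 0 to 60 mm beyond it in plan.
- knob_grip (a point): grip point on the gate knob's vertical axis, at feeder (32, -64, 173) mm; turns with the knob. Knob: upright black bar 46 mm long (point x), 14 mm thick (point y), 155 to 187 mm above the desk, bearing block below (top at 145 mm). Its shaft carries the gate, a steel paddle 52 mm long, 70 to 100 mm above the desk, reaching to the point's -x: shut, it bars the chute mouth.
- gate (a joint): angle of knob and gate, rad, counter-clockwise from above. 0: shut click position, bar across the chute; 1.25: open click position (72 degrees on). A spring detent holds it in either; the crest between lies at 0.62 and takes about 0.13 N m to pass, beyond it the knob snaps over. End stops at -0.04 and 1.29.
- tray: loose open steel tray, 62 mm (x) by 130 mm (y), 40 mm high, walls and floor 3 mm, about 0.15 kg. Origin: centre of its underside; it starts empty and upright on the desk. Can be gripped across its 62 mm width.
- choke0: loose ferrite choke, a grey box 20 x 22 x 18 mm, 25 g; origin at its centre. Waits in the chute behind the gate (lowest of three)
- choke1: loose ferrite choke, a grey box 20 x 22 x 18 mm, 25 g; origin at its centre. Waits in the chute behind the gate (middle of three)
- choke2: loose ferrite choke, a grey box 20 x 22 x 18 mm, 25 g; origin at its centre. Waits in the chute behind the gate (top of three)
- antenna: black rubber-duck antenna lying on the desk, 170 mm long along its y, 15 mm thick, origin under its middle; loose; part of the desk's clutter, to be left where it lies
- board: green circuit board 62 x 90 mm, parts up to 18 mm high, origin under its centre; loose; part of the desk's clutter, to be left where it lies
- adapter: silver coaxial adapter, 43 mm long along its y, 14 mm high, origin under its middle; loose; part of the desk's clutter, to be left where it lies
- fuse_holder: yellow plastic fuse holder, 20 x 40 mm (leads to 64 mm along y), 24 mm high, origin under its centre; loose; part of the desk's clutter, to be left where it lies
Not all that is in view belongs to the job. There is more than one size of the feeder; the job needs the middle-sized.

How it is judged:
On the way, in this order (a step that is already met when the one before it is completed fails the run):
1. the tray stands on the desk under the spout lip, with the gate still shut (x of spout_lip in the frame of tray between -0.029 and 0.029 m and y of spout_lip in the frame of tray between -0.063 and 0.063 m and height (world z) of tray below 0.006 m and angle between tray's own z axis and vertical below 0.1 rad and linear speed of tray below 0.03 m/s and value of joint gate below 0.3 rad), for 0.2 s.
2. the gate knob is clicked over to open and all three chokes lie in the tray (x of spout_lip in the frame of tray between -0.029 and 0.029 m and y of spout_lip in the frame of tray between -0.063 and 0.063 m and height (world z) of tray below 0.006 m and angle between tray's own z axis and vertical below 0.1 rad and linear speed of tray below 0.03 m/s and x of choke0 in the frame of tray between -0.031 and 0.031 m and y of choke0 in the frame of tray between -0.065 and 0.065 m and z of choke0 in the frame of tray between 0.002 and 0.048 m and x of choke1 in the frame of tray between -0.031 and 0.031 m and y of choke1 in the frame of tray between -0.065 and 0.065 m and z of choke1 in the frame of tray between 0.002 and 0.048 m and x of choke2 in the frame of tray between -0.031 and 0.031 m and y of choke2 in the frame of tray between -0.065 and 0.065 m and z of choke2 in the frame of tray between 0.002 and 0.048 m and value of joint gate above 1 rad), for 0.2 s.
At the end, for the whole second after the job is handed in: The gate knob is back in its shut click position (below 0.2 rad), all three chokes lie at rest inside the tray, and the tray stands upright (within 0.1 rad) on the desk with the spout lip above its opening (x of spout_lip in the frame of tray between -0.029 and 0.029 m and y of spout_lip in the frame of tray between -0.063 and 0.063 m and height (world z) of tray below 0.006 m and angle between tray's own z axis and vertical below 0.1 rad and linear speed of each of tray, choke0, choke1, choke2 below 0.03 m/s and x of choke0 in the frame of tray between -0.031 and 0.031 m and y of choke0 in the frame of tray between -0.065 and 0.065 m and z of choke0 in the frame of tray between 0.002 and 0.048 m and x of choke1 in the frame of tray between -0.031 and 0.031 m and y of choke1 in the frame of tray between -0.065 and 0.065 m and z of choke1 in the frame of tray between 0.002 and 0.048 m and x of choke2 in the frame of tray between -0.031 and 0.031 m and y of choke2 in the frame of tray between -0.065 and 0.065 m and z of choke2 in the frame of tray between 0.002 and 0.048 m and value of joint gate below 0.2 rad); the robot touches nothing.
It fails at once if the rubber-duck antenna is moved more than 30 mm (distance of antenna from where it was at the start of the episode above 0.03 m).
It fails at once if the circuit board is moved more than 30 mm (distance of board from where it was at the start of the episode above 0.03 m).
It fails at once if the coaxial adapter is moved more than 30 mm (distance of adapter from where it was at the start of the episode above 0.03 m).
It fails at once if the fuse holder is moved more than 30 mm (distance of fuse_holder from where it was at the start of the episode above 0.03 m).
It also fails if it takes over 61 s, if anything falls off the work surface, if the arm or the gripper's body presses on something with over 40 N, if the wrist force passes 120 N, or if a joint passes its speed limit or range.

### The arm

A 7-joint arm with a two-finger parallel gripper is mounted at the origin on the work surface. World frame = base frame: x ahead of the robot, y to its left, z up, the work surface at z = 0. Lengths are in m, angles in rad, forces in N, time in s.
With the tool pointing down it reaches from about 0.425 to 0.925 m from the base axis. Payload 6.8 kg.
Tool frame: the origin (TCP) lies on the front face of the gripper's body, between the roots of the fingers; the fingertips stand 73 mm ahead of it and the grasp point (between the pads) lies 54 mm ahead of it; z points along the fingers, x is the direction in which the jaws open and shut, and the axes are right-handed (so a half turn about z gives the same grasp; the last joint's range is limited). The gripper opens to 85 mm and grips with 20 to 120 N. Pads are 22 mm wide; open, the fingers measure 114 mm over their backs; the gripper's body (76 mm by 85 mm) begins 54 mm behind the grasp point. The pads swing forward as they close: fully open they stand 13 mm farther back than shut.
Start: joints at [-1.406, 0.477, 0.022, 1.555, -0.011, 1.109, -0.083], TCP at [0.182, 0.65, 0.304] pointing down, gripper open.
Joint ranges: [-2.96, 2.96], [-0.34, 2.1], [-1.41, 1.46], [0.24, 2.44], [-1.37, 4.51], [0.17, 1.92], [-2.96, 2.96]. Speed limits (rad/s): [2.39, 2.39, 3.14, 3.14, 3.14, 3.14, 3.14].

### API

Orientations are given as a unit quaternion [w, x, y, z].
In Python, from station import get_obs, read_camera, hand_in gives the robot as it stands. The module is installed in compiled form; this text tells all that it offers.
- The arm moves only by the shell command python3 -m creep 'ROWS' [FORCE]. ROWS is JSON, a list that holds one entry, the list of rows, each a list of 7 numbers: the turn, a rotation vector about the tool's x, y, z in rad, then the shift along the tool's x, y, z in m, then the finger opening in m, from 0 to 0.0854. A call has 1 to 20 rows; each row shifts and turns the pose as measured when the row begins, along the tool's axes as they then stand; what a row does not reach is not made up. A row lasts 1/12 s, in which the tool goes at most 41.7 mm and 7.16 degrees, less where a joint would pass 70% of its speed; a pose out of reach is approached as far as the arm can. A call is refused whole if a number of a shift passes 0.0417 or a number of a turn 0.125, either way. A call with a gripper value outside its range is refused whole. The fingers move at their own pace and stop on an object; FORCE is the grip in N (left out, the last holds). Time passes only in rows, so rows that do not move let the fingers close. It gives the time, the measured TCP pose, the force and the opening at its end, in the units of the state.
- get_obs(): the state, without advancing time (a new reading comes with each control period).
- read_camera(name): name is "scene" or "side" or "wrist"; returns a dict with "color" (400x640x3 uint8, red, green, blue), "range_z" (400x640 float32, m along the optical axis (not along the pixel's ray), 0 where there is no reading), "fovy" (degrees; the focal length in pixels is half the picture's height over the tangent of half this angle, whatever the lens; pixels are square), "cx", "cy" (the principal point, pixels), "rvec" (rotation vector, rad) and "tvec" (3), from world to camera coordinates, as OpenCV has them. Camera axes: x right, y down, z forward; pixel columns grow to the right and rows downward; lengths in m; the calibration is good to about 2 mm. A picture is of the moment at which its call begins.
- hand_in(): hands the job in, once; it reports no verdict.
The state is a dict: "t": time; "q": joint angles; "joint_vel": joint speeds; "joint_torque": joint torques, N m; "eef_pos": TCP position; "tool_rot": TCP orientation; "contact_force": force on the tool from outside, world axes, zero at the start; "torque": the same for the moment, N m; "gripper_width": opening from 0.0 (shut) to 1.0 (fully open).
Only numpy, scipy, OpenCV 4.12 (cv2) and the standard library are available. Lean on these libraries where they do the work, as an engineer would, in place of code of your own. Each camera call takes 0.05 s, during which the arm holds its last target.

## Working session

There is one attempt and no reset: what is moved stays moved. The work goes in short steps, Python scripts to look and compute and a shell command to move; the robot and the scene stay as the last step left them, time stands still between calls to the robot, and variables do not carry over. Pictures are saved under pics/ and viewed, and the job is handed in when it is done.

```bash
mkdir -p pics; ls; cat > h.py <<'E'
import numpy as np, cv2, pickle, sys
from station import get_obs, read_camera
def snap(name,fn):
    c=read_camera(name); pickle.dump(c,open(f'pics/{fn}.pkl','wb')); cv2.imwrite(f'pics/{fn}.png',c['color'][:,:,::-1]); return c
def load(fn): return pickle.load(open(f'pics/{fn}.pkl','rb'))
def KRt(c):
    f=200/np.tan(np.radians(c['fovy'])/2)
    K=np.array([[f,0,c['cx']],[0,f,c['cy']],[0,0,1]]); R=cv2.Rodrigues(np.array(c['rvec'],float))[0]
    return K,R,np.array(c['tvec'],float).ravel()
def pt(c,u,v,z=None):
    "pixel->world by depth, or on plane z"
    K,R,t=KRt(c); d=R.T@(np.linalg.inv(K)@[u,v,1]); o=-R.T@t
    if z is not None: return o+d*(z-o[2])/d[2]
    return o+d*c['range_z'][int(round(v)),int(round(u))]
def cloud(c):
    K,R,t=KRt(c); v,u=np.mgrid[:400,:640]; d=c['range_z']
    P=np.stack([(u-K[0,2])/K[0,0]*d,(v-K[1,2])/K[1,1]*d,d],-1)
    return (P-t)@R
def proj(c,p):
    K,R,t=KRt(c); q=K@(R@np.asarray(p,float)+t); return q[:2]/q[2]
def crop(fn,u0,v0,u1,v1,s,out):
    im=cv2.imread(f'pics/{fn}.png')[v0:v1,u0:u1]; cv2.imwrite(f'pics/{out}.png',cv2.resize(im,None,fx=s,fy=s,interpolation=cv2.INTER_CUBIC))
def pose():
    o=get_obs(); 
    from scipy.spatial.transform import Rotation as R
    w,x,y,z=o['tool_rot']; return np.array(o['eef_pos']),R.from_quat([x,y,z,w]).as_matrix(),o
E
python3 - <<'E'
from h import *
for n in ['scene','side','wrist']:
    c=snap(n,n+'0'); print(n,c['fovy'],c['cx'],c['cy'],(c['range_z']>0).mean())
p,R,o=pose(); print(o,R)
E
```

```text
pics
scene 49.286427594896374 314.06812610514964 202.1939388427821 0.99620703125
side 42.42613756701879 315.3616939784533 194.86074013211086 0.9961484375
wrist 62.16698939639948 320.08414996630745 196.60238593853987 0.99575
{'t': 0.15, 'q': array([-1.40604627,  0.47761485,  0.02235225,  1.55620373, -0.01150724,
        1.10929349, -0.08310052]), 'joint_vel': array([-0.0016984 , -0.00186779,  0.00027056, -0.00508537, -0.00114319,
       -0.00035341,  0.00080619]), 'joint_torque': array([ 2.59307773e-03, -5.96926761e+01,  1.60995774e+00, -2.81489271e+01,
        1.25832832e-02,  6.49979789e-03,  7.76300624e-06]), 'eef_pos': array([0.18180345, 0.64969573, 0.30315469]), 'tool_rot': array([ 4.56582153e-04,  7.96701825e-01,  6.04372169e-01, -5.24827464e-04]), 'contact_force': array([ 0.4588035 ,  0.45214878, -0.52108865]), 'torque': array([ 0.01356052,  0.00089911, -0.00468048]), 'gripper_width': 0.9984740759352122} [[ 2.69468012e-01  9.63009299e-01 -2.84370903e-04]
 [ 9.63008340e-01 -2.69468146e-01 -1.36190189e-03]
 [-1.38815309e-03  9.31374440e-05 -9.99999032e-01]]
```

View pics/scene0.png

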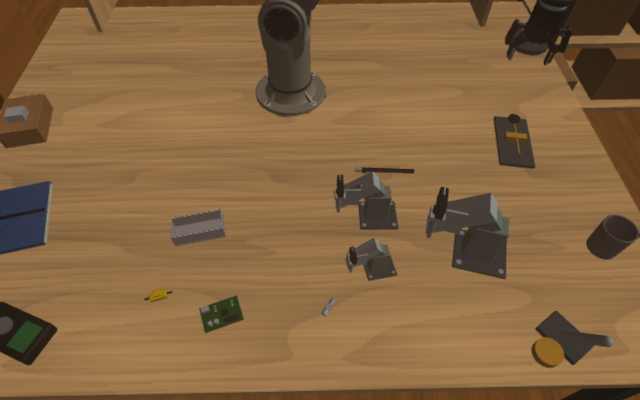

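View pics/side0.png

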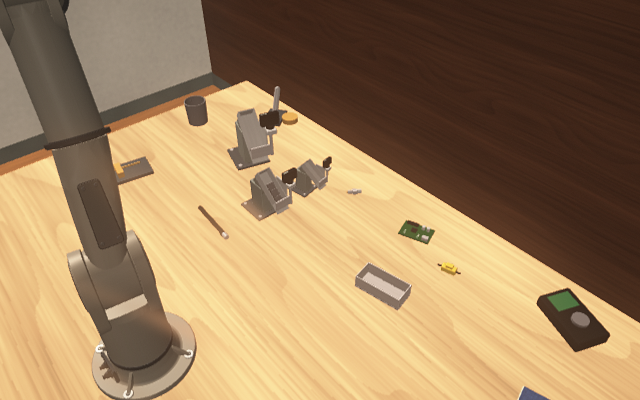

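View pics/wrist0.png

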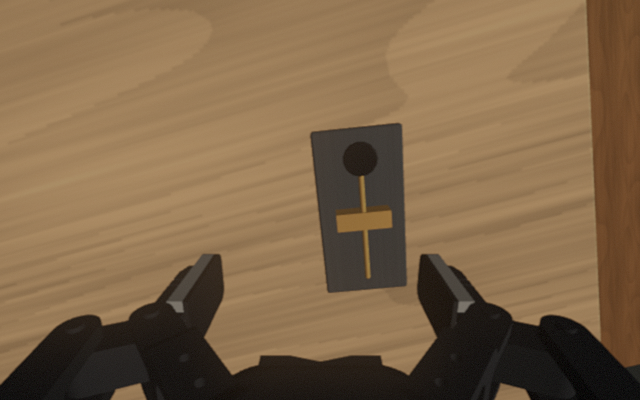

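Three feeders could be meant, in scene pixels: (375,200), (372,260) which is the smallest, and (470,230) which is the largest. By the description I choose the middle-sized one at (375,200). There is only one tray, at (198,227). Next I check the sizes in a close crop.

```bash
python3 - <<'E'
from h import *
c=load('scene0');s=load('side0')
crop('scene0',320,150,520,290,4,'f1'); crop('side0',220,90,340,230,4,'f2'); crop('scene0',150,195,250,260,7,'t1')
P=cloud(c)
for u,v in [(375,215),(380,265),(480,255),(385,170),(198,227),(330,307),(221,315),(158,295)]:
    print(u,v,P[v,u].round(3))
# heights of knob tops
for n,(u0,v0,u1,v1) in dict(mid=(330,165,400,232),small=(340,233,400,282),large=(420,180,515,280)).items():
    z=P[v0:v1,u0:u1,2]; print(n,z.max().round(3))
E
```

```text
375 215 [0.529 0.229 0.03 ]
380 265 [0.677 0.226 0.034]
480 255 [0.655 0.472 0.034]
385 170 [0.36  0.277 0.011]
198 227 [ 0.537 -0.237  0.   ]
330 307 [0.771 0.103 0.011]
221 315 [ 0.784 -0.148  0.008]
158 295 [ 0.739 -0.296  0.025]
mid 0.968
small 0.968
large 0.968
```

View pics/f1.png

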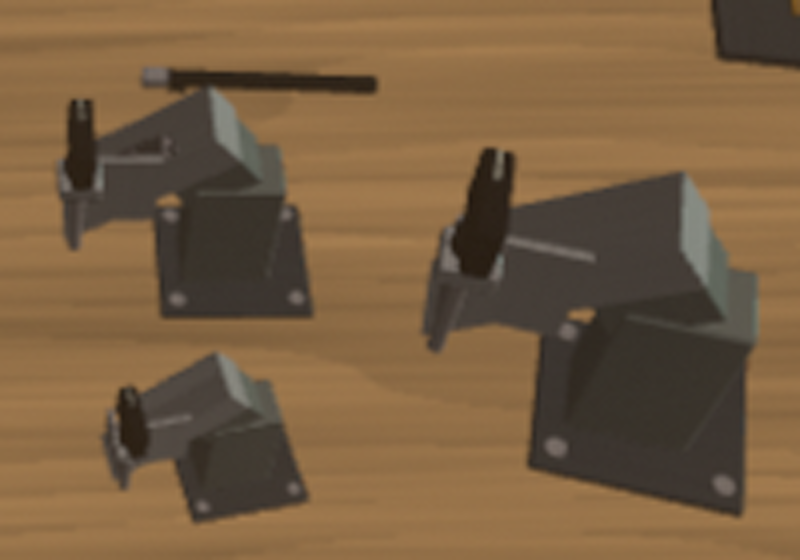

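View pics/f2.png

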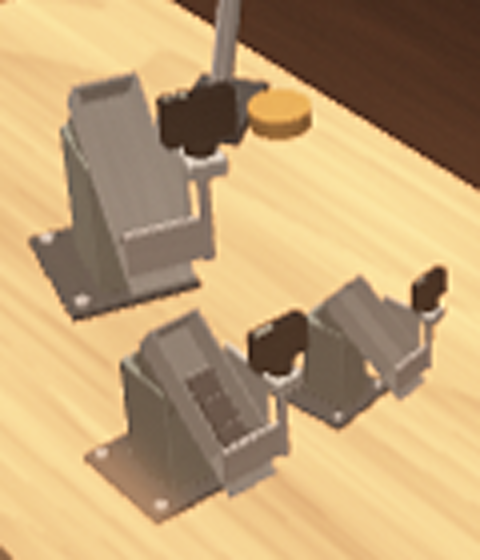

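View pics/t1.png

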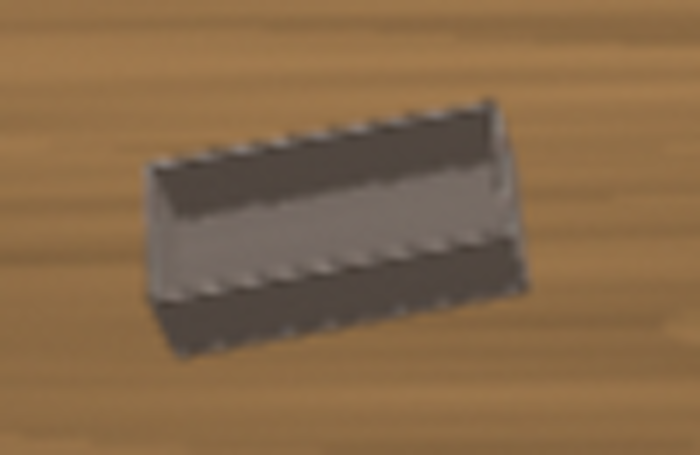

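```bash
python3 - <<'E'
from h import *
c=load('scene0');s=load('side0')
print('tray rim corners @0.04')
for u,v in [(150,163),(490,100),(522,237),(152,300)]: print(pt(c,150+u/7,195+v/7,.04).round(4))
print('bottom',[pt(c,150+u/7,195+v/7,0).round(4) for u,v in [(180,355),(527,290)]])
print('plate@.006')
for u,v in [(163,316),(312,315),(297,207),(155,207)]: print(pt(c,320+u/4,150+v/4,.006).round(4))
for u,v in [(176,300),(296,297),(289,213),(169,214)]: print('bolt',pt(c,320+u/4,150+v/4,.008).round(4))
crop('side0',345,255,425,315,8,'t2')
crop('side0',235,155,305,225,8,'f3')
E
```

```text
tray rim corners @0.04
[ 0.5345 -0.297   0.04  ]
[ 0.5088 -0.1749  0.04  ]
[ 0.5698 -0.1568  0.04  ]
[ 0.5936 -0.286   0.04  ]
bottom [array([ 0.5927, -0.2866,  0.    ]), array([ 0.5674, -0.162 ,  0.    ])]
plate@.006
[0.556  0.1916 0.006 ]
[0.5573 0.289  0.006 ]
[0.4698 0.2902 0.006 ]
[0.4677 0.1933 0.006 ]
bolt [0.545  0.2009 0.008 ]
bolt [0.5444 0.2798 0.008 ]
bolt [0.4762 0.2837 0.008 ]
bolt [0.4753 0.2021 0.008 ]
```

View pics/t2.png

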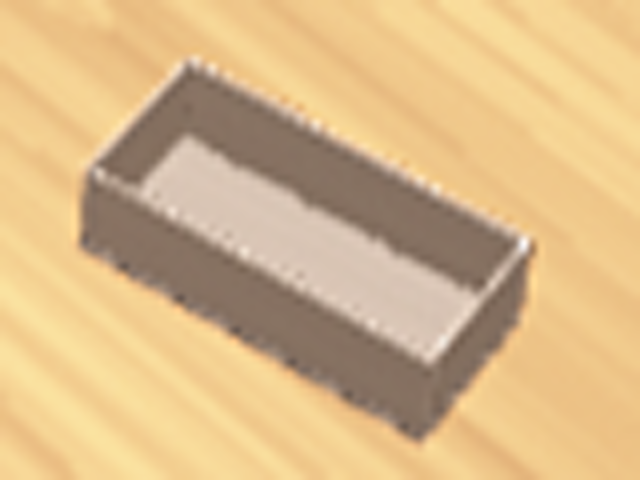

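View pics/f3.png

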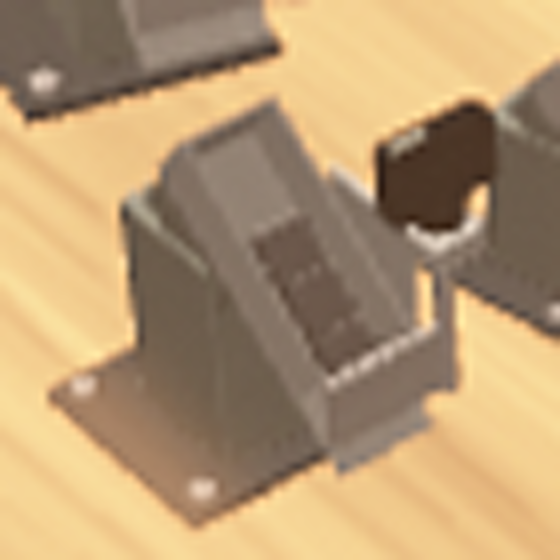

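```bash
python3 - <<'E'
from h import *
c=load('scene0');s=load('side0')
def tri(a,b):
    A=[KRt(c),KRt(s)]; Ps=[K@np.c_[R,t] for K,R,t in A]
    X=cv2.triangulatePoints(*Ps,np.array(a,float).reshape(2,1),np.array(b,float).reshape(2,1)); X=(X[:3]/X[3]).ravel()
    return X, np.hypot(*(proj(c,X)-a)),np.hypot(*(proj(s,X)-b))
S=[(190,62),(528,243),(430,360),(92,172)]
C=[(522,237),(152,300),(150,163),(490,100)]
Q=[]
for a,b in zip(C,S):
    X=tri((150+a[0]/7,195+a[1]/7),(345+b[0]/8,255+b[1]/8)); print(X[0].round(4),np.round(X[1:],2));Q.append(X[0])
Q=np.array(Q); print('centre',Q.mean(0)); d=(Q[0]-Q[1]+Q[3]-Q[2]); print('yaw of long axis',np.degrees(np.arctan2(d[1],d[0])))
# bolts side
for a,b in [((296,297),None)]: pass
for u,v in [(82,385),(203,490)]: print('side bolt',pt(s,235+u/8,155+v/8,.008).round(4))
for u,v in [(52,395),(197,523)]: print('side plate',pt(s,235+u/8,155+v/8,.006).round(4))
# model projection, yaw candidates
def draw(o,yaw,tag):
    cy,sy=np.cos(yaw),np.sin(yaw); M=np.array([[cy,-sy,0],[sy,cy,0],[0,0,1]])
    pts=[(-45,-5,0),(45,-5,0),(45,95,0),(-45,95,0),(-18,-70,60),(18,-70,60),(9,-64,187),(55,-64,187),(9,-64,155),(55,-64,155)]
    for cam,fn,(u0,v0,w,h,k) in [(c,'scene0',(325,160,85,75,9)),(s,'side0',(235,155,75,75,9))]:
        im=cv2.imread(f'pics/{fn}.png')[v0:v0+h,u0:u0+w]; im=cv2.resize(im,None,fx=k,fy=k,interpolation=cv2.INTER_CUBIC)
        for p in pts:
            q=(proj(cam,np.array(o)+M@(np.array(p)/1000))-[u0,v0]+.5)*k
            cv2.circle(im,tuple(int(x) for x in q),4,(0,0,255),-1)
        cv2.imwrite(f'pics/{tag}_{fn}.png',im)
draw([.5125,.197,0],0.0,'m0')
E
```

```text
[ 0.5688 -0.1608  0.035 ] [1.47 1.02]
[ 0.593  -0.288   0.0377] [0.62 0.45]
[ 0.5348 -0.299   0.0387] [0.76 0.59]
[ 0.5094 -0.1768  0.0389] [0.81 0.6 ]
centre [ 0.55152545 -0.23116437  0.03758926]
yaw of long axis 101.24199546864554
side bolt [0.478  0.2778 0.008 ]
side bolt [0.4777 0.1985 0.008 ]
side plate [0.4671 0.2827 0.006 ]
side plate [0.4665 0.1871 0.006 ]
```

View pics/m0_scene0.png

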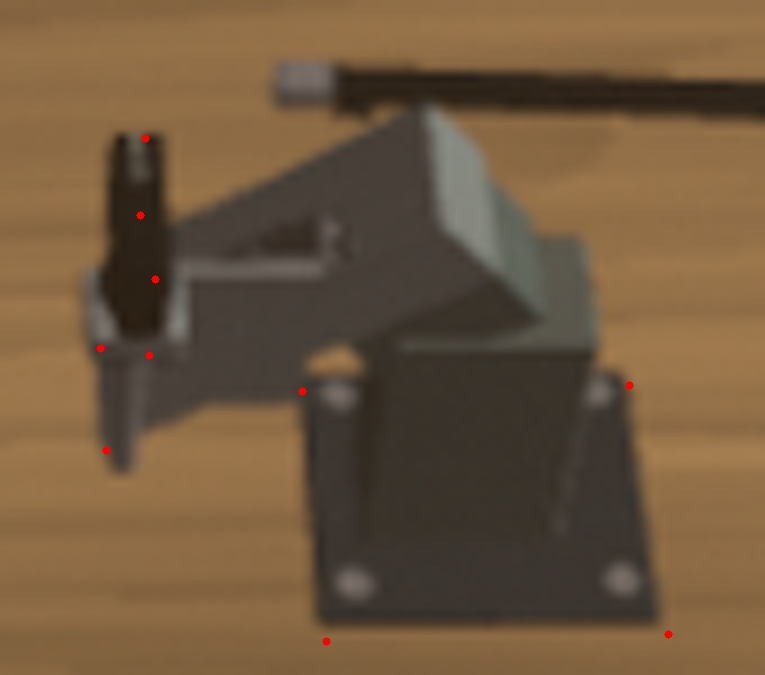

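View pics/m0_side0.png

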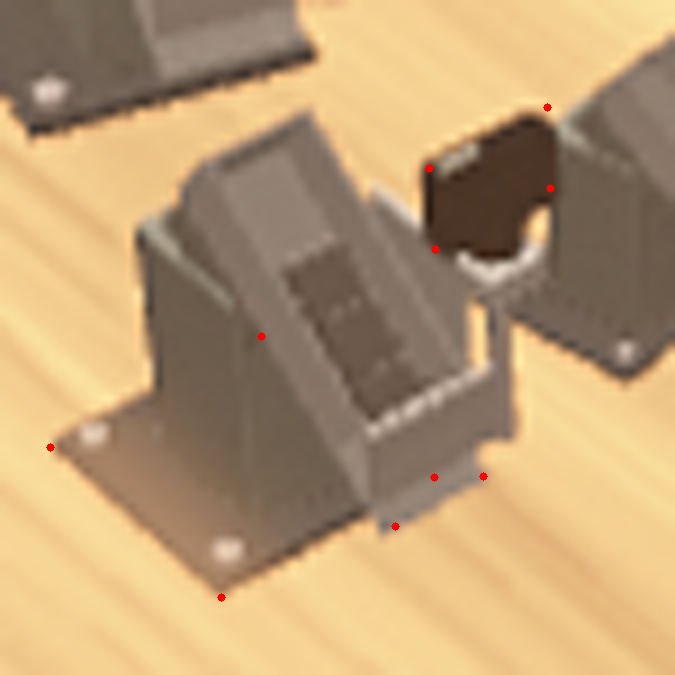

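```bash
python3 - <<'E'
from h import *
w=load('wrist0');p,R,o=pose();K,Rc,t=KRt(w)
print('cam in tool',(R.T@(-Rc.T@t-p)).round(4),'cam axes in tool\n',(R.T@Rc.T).round(3))
P=cloud(load('scene0'));
m=(P[...,2]>.04)&(P[...,2]<.4)&(P[...,0]>.3)
for b in [(400,520,170,285),(325,410,160,235)]:
    q=P[b[2]:b[3],b[0]:b[1]][m[b[2]:b[3],b[0]:b[1]]]; print(q.min(0).round(3),q.max(0).round(3))
E
```

```text
cam in tool [-0.0013 -0.0727 -0.0692] cam axes in tool
 [[ 1.     0.    -0.001]
 [ 0.     0.957  0.289]
 [ 0.001 -0.289  0.957]]
[0.563 0.319 0.04 ] [0.666 0.518 0.244]
[0.487 0.12  0.04 ] [0.566 0.263 0.191]
```

Side crop f3 shows three dark chokes in this feeder's chute, and the gate is shut. The base and knob projections agree with the given dimensions to 2–3 mm. I'll turn the tool so its x axis lies roughly along the tray's short axis, lifting it, then look from above the feeder on the way.

```bash
python3 -m creep '[[[0,0,0.12,0,0,-0.012,0.0854],[0,0,0.12,0,0,-0.012,0.0854],[0,0,0.12,0,0,-0.012,0.0854],[0,0,0.12,0,0,-0.012,0.0854],[0,0,0.12,0,0,-0.012,0.0854],[0,0,0.12,0,0,-0.012,0.0854],[0,0,0.12,0,0,-0.012,0.0854],[0,0,0.12,0,0,-0.012,0.0854],[0,0,0.12,0,0,-0.012,0.0854]]]'
cat > go.py <<'E'
import sys
from h import *
# go.py x y z az : total tool-frame turn about z and shift
x,y,z,az=map(float,sys.argv[1:5]); p,R,o=pose(); d=R.T@(np.array([x,y,z])-p)
a=np.arctan2(R[1,0],R[0,0]); da=-(np.radians(az)-a); da=(da+np.pi)%(2*np.pi)-np.pi
print('pos',p.round(4),'az',np.degrees(a).round(2),'tilt',(R[:,2]).round(4),'q',np.round(o['q'],2)); print('shift tool',d.round(4),'norm',np.linalg.norm(d).round(4),'turn z',da.round(4),'t',o['t'],'F',np.round(o['contact_force'],1),'T',np.round(o['torque'],2),'w',round(o['gripper_width'],3))
E
python3 go.py .52 .14 .42 11
```

```text
t: 0.9
eef_pos: [0.1812, 0.6472, 0.4076]
tool_rot: [0.008, 0.996, 0.089, -0.003]
contact_force: [0.9, -0.2, -0.1]
gripper_width: 0.999
pos [0.1812 0.6472 0.4076] az 10.16 tilt [-0.0042 -0.0163 -0.9999] q [-1.57  0.42  0.27  1.43 -0.11  1.32 -1.12]
shift tool [ 0.2439  0.5591 -0.0055] norm 0.61 turn z -0.0147 t 0.9 F [ 0.9 -0.2 -0.1] T [0.01 0.02 0.02] w 0.999
```

```bash
python3 -m creep '[[[0,0,0,0.0155,0.035,0,0.0854],[0,0,0,0.0155,0.035,0,0.0854],[0,0,0,0.0155,0.035,0,0.0854],[0,0,0,0.0155,0.035,0,0.0854],[0,0,0,0.0155,0.035,0,0.0854],[0,0,0,0.0155,0.035,0,0.0854],[0,0,0,0.0155,0.035,0,0.0854],[0,0,0,0.0155,0.035,0,0.0854],[0,0,0,0.0155,0.035,0,0.0854],[0,0,0,0.0155,0.035,0,0.0854],[0,0,0,0.0155,0.035,0,0.0854],[0,0,0,0.0155,0.035,0,0.0854],[0,0,0,0.0155,0.035,0,0.0854],[0,0,0,0.0155,0.035,0,0.0854],[0,0,0,0.0155,0.035,0,0.0854],[0,0,0,0,0,0,0.0854]]]'
python3 go.py .52 .14 .42 11; python3 -c "
from h import *
snap('wrist','wrist1')"
```

```text
t: 2.23
eef_pos: [0.5089, 0.1493, 0.4108]
tool_rot: [0.006, 0.996, 0.089, -0.004]
contact_force: [0.9, -1.2, -0.2]
gripper_width: 1.001
pos [0.5089 0.1493 0.4108] az 10.25 tilt [-0.0065 -0.0128 -0.9999] q [-0.94  0.16  0.61  1.79 -0.09  1.24 -0.12]
shift tool [ 0.0092  0.0112 -0.0092] norm 0.0172 turn z -0.0132 t 2.2333 F [ 0.9 -1.2 -0.2] T [-0.02 -0.01 -0.04] w 1.001
```

View pics/wrist1.png

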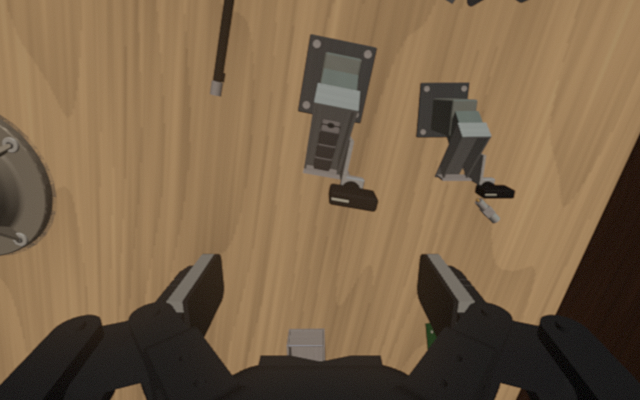

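```bash
python3 - <<'E'
from h import *
crop('wrist1',295,30,385,215,4,'w1c')
E
```

```text
(no output)
```

View pics/w1c.png

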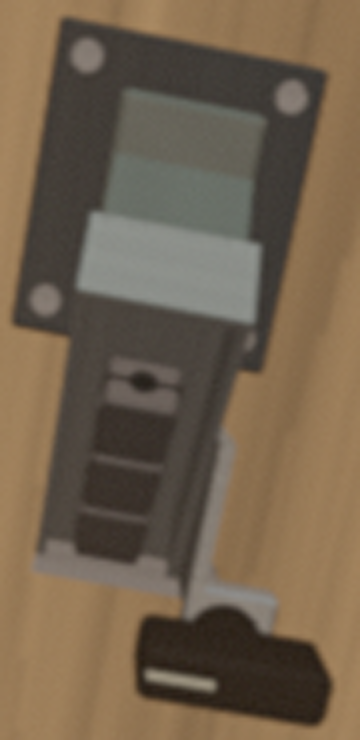

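```bash
cat > knob.py <<'E'
import sys
from h import *
c=load(sys.argv[1]);P=cloud(c).reshape(-1,3)
m=(P[:,2]>.178)&(P[:,2]<.2)&(abs(P[:,0]-.54)<.06)&(abs(P[:,1]-.13)<.06)
q=P[m]; print('knob top n',m.sum(),'z',np.median(q[:,2]).round(4),'mean',q.mean(0).round(4)); r=cv2.minAreaRect((q[:,:2]*1000).astype(np.float32)); print(r)
print(cv2.boxPoints(r))
E
python3 knob.py wrist1; python3 - <<'E'
from h import *
c=load('wrist1')
Q=np.array([pt(c,295+u/4-.4,30+v/4-.4,.006) for u,v in [(62,18),(326,72),(260,370),(14,324)]]); print(Q.round(4))
for a,b in [(0,1),(3,2)]:
    d=Q[b]-Q[a]; print(np.degrees(np.arctan2(d[1],d[0])),np.linalg.norm(d))
for a,b in [(1,2),(0,3)]:
    d=Q[b]-Q[a]; print(np.degrees(np.arctan2(d[1],d[0])),np.linalg.norm(d))
d=pt(c,295+45/4,30+300/4,.006); print('depth chk',[pt(c,295+u/4,30+v/4).round(4) for u,v in [(40,200),(40,250),(220,690),(110,565)]])
E
```

```text
knob top n 762 z 0.1859 mean [0.542  0.1317 0.1854]
((542.41064453125, 130.6581573486328), (45.86001968383789, 14.548721313476562), 0.5559026598930359)
[[519.41113 137.7097 ]
 [519.55225 123.16167]
 [565.41016 123.60661]
 [565.26904 138.15465]]
[[0.4672 0.2887 0.006 ]
 [0.5549 0.2881 0.006 ]
 [0.554  0.1909 0.006 ]
 [0.4671 0.191  0.006 ]]
-0.38122388718681194 0.08774584377171435
-0.04362963583269067 0.08696108036239247
-90.53406757806697 0.09718188484094124
-90.07213396257974 0.0976953437556457
depth chk [array([0.4699, 0.2321, 0.0052]), array([0.4725, 0.2163, 0.0054]), array([0.539 , 0.1294, 0.1868]), array([0.5123, 0.1324, 0.0924])]
```

```bash
cat > go.py <<'E'
import sys
from h import *
from scipy.spatial.transform import Rotation as Rr
x,y,z,az=map(float,sys.argv[1:5]); p,R,o=pose(); d=R.T@(np.array([x,y,z])-p)
a=np.radians(az); G=np.array([[np.cos(a),np.sin(a),0],[np.sin(a),-np.cos(a),0],[0,0,-1]]) 
rv=Rr.from_matrix(R.T@G).as_rotvec()
d2=G.T@(np.array([x,y,z])-p)
print('pos',p.round(4),'az',np.degrees(np.arctan2(R[1,0],R[0,0])).round(2),'tilt',(R[:2,2]).round(4),'q',np.round(o['q'],2)); print('shift tool',d.round(4),'after turn',d2.round(4),'norm',np.linalg.norm(d).round(4),'turn',rv.round(4),'t',o['t'],'F',np.round(o['contact_force'],1),'T',np.round(o['torque'],2),'w',round(o['gripper_width'],3))
E
python3 go.py .555 -.22 .30 11.2
```

```text
pos [0.5075 0.1523 0.4105] az 10.38 tilt [-0.008  -0.0116] q [-0.94  0.16  0.61  1.79 -0.09  1.24 -0.13]
shift tool [-0.0192  0.3737  0.1144] after turn [-0.0257  0.3745  0.1105] norm 0.3913 turn [ 0.0099  0.01   -0.0143] t 2.2833 F [-0.9  0.8  0. ] T [-0.01  0.03  0.05] w 1.0
```

```bash
python3 -m creep '[[[0.01,0.01,-0.014,-0.0025,0.037,0.011,0.0854],[0,0,0,-0.0025,0.037,0.011,0.0854],[0,0,0,-0.0025,0.037,0.011,0.0854],[0,0,0,-0.0025,0.037,0.011,0.0854],[0,0,0,-0.0025,0.037,0.011,0.0854],[0,0,0,-0.0025,0.037,0.011,0.0854],[0,0,0,-0.0025,0.037,0.011,0.0854],[0,0,0,-0.0025,0.037,0.011,0.0854],[0,0,0,-0.0025,0.037,0.011,0.0854],[0,0,0,-0.0025,0.037,0.011,0.0854],[0,0,0,0,0,0,0.0854],[0,0,0,0,0,0,0.0854]]]'
python3 go.py .555 -.22 .30 11.2; python3 -c "
from h import *
c=snap('wrist','wrist2'); P=cloud(c)
crop('wrist2',180,0,460,300,2,'w2c')
m=(P[...,2]>.025)&(P[...,2]<.06)&(abs(P[...,0]-.55)<.1)&(abs(P[...,1]+.23)<.1); m[260:]=0
q=P[m]; print(m.sum(),np.median(q[:,2])); print(cv2.minAreaRect((q[:,:2]*1000).astype(np.float32)))
"
```

```text
t: 3.28
eef_pos: [0.5594, -0.2108, 0.2909]
tool_rot: [-0.005, 0.994, 0.11, -0.001]
contact_force: [0.6, 0.0, -0.1]
gripper_width: 0.998
pos [ 0.5594 -0.2108  0.2909] az 12.61 tilt [-0.0029  0.0097] q [-0.27  0.44  0.71  1.79 -0.33  1.04  0.79]
shift tool [-0.0063  0.0079 -0.0091] after turn [-0.0061  0.0082 -0.0091] norm 0.0137 turn [-0.0101  0.0008  0.0246] t 3.2833 F [ 0.6  0.  -0.1] T [ 0.03 -0.02 -0.  ] w 0.998
1651 0.038655376233715386
((552.0445556640625, -232.01010131835938), (62.09242248535156, 130.51678466796875), 11.574399948120117)
```

View pics/w2c.png

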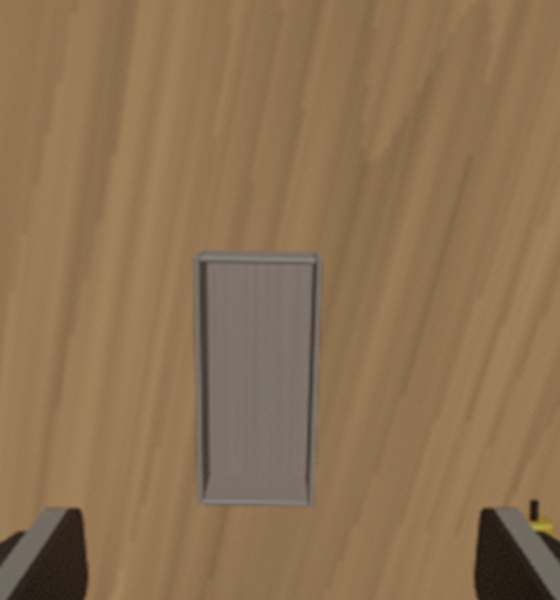

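```bash
python3 go.py .562 -.281 .12 11.57
```

```text
pos [ 0.559 -0.211  0.291] az 12.61 tilt [-0.0032  0.0089] q [-0.27  0.43  0.71  1.79 -0.33  1.04  0.79]
shift tool [-0.0122  0.0706  0.1704] after turn [-0.0111  0.0692  0.171 ] norm 0.1848 turn [-0.0094  0.0012  0.0181] t 3.3333 F [-0.4 -0.  -0.9] T [-0.08  0.05  0.03] w 1.004
```

```bash
python3 -m creep '[[[-0.009,0.001,0.018,-0.002,0.014,0.034,0.0854],[0,0,0,-0.002,0.014,0.034,0.0854],[0,0,0,-0.002,0.014,0.034,0.0854],[0,0,0,-0.002,0.014,0.034,0.0854],[0,0,0,-0.002,0.014,0.034,0.0854],[0,0,0,0,0,0,0.0854]]]'
python3 go.py .562 -.281 .08 11.57
```

```text
t: 3.83
eef_pos: [0.573, -0.2685, 0.1178]
tool_rot: [-0.003, 0.994, 0.11, 0.006]
contact_force: [-1.3, 0.9, -0.1]
gripper_width: 1.0
pos [ 0.573  -0.2685  0.1178] az 12.67 tilt [0.0111 0.0073] q [-0.05  0.7   0.55  1.83 -0.53  0.76  1.01]
shift tool [-0.014   0.01    0.0376] after turn [-0.0133  0.01    0.0378] norm 0.0413 turn [-0.0049 -0.0124  0.0192] t 3.8333 F [-1.3  0.9 -0.1] T [ 0.02  0.12 -0.02] w 1.0
```

```bash
python3 -m creep '[[[-0.005,-0.012,0.019,-0.013,0.010,0,0.0854],[0,0,0,0,0,0,0.0854]]]'
python3 go.py .562 -.281 .08 11.57
```

```text
t: 4.0
eef_pos: [0.5628, -0.278, 0.1175]
tool_rot: [-0.001, 0.995, 0.102, -0.001]
contact_force: [-1.7, -0.8, 0.5]
gripper_width: 1.001
pos [ 0.5628 -0.278   0.1175] az 11.74 tilt [-0.0023  0.002 ] q [-0.04  0.7   0.56  1.83 -0.52  0.77  1.01]
shift tool [-0.0014  0.0028  0.0375] after turn [-0.0014  0.0028  0.0375] norm 0.0376 turn [-0.0024  0.0019  0.0029] t 4.0 F [-1.7 -0.8  0.5] T [-0.07  0.01  0.02] w 1.001
```

```bash
python3 -m creep '[[[0,0,0,-0.001,0.001,0.0125,0.0854],[0,0,0,0,0.001,0.0125,0.0854],[0,0,0,0,0.001,0.0125,0.0854],[0,0,0,0,0,0,0.0854]]]'
python3 go.py .562 -.281 .08 11.57
```

```text
t: 4.33
eef_pos: [0.5666, -0.2781, 0.083]
tool_rot: [-0.0, 0.995, 0.105, 0.004]
contact_force: [-0.6, -0.1, -0.4]
gripper_width: 0.996
pos [ 0.5666 -0.2781  0.083 ] az 12.0 tilt [0.0074 0.0013] q [-0.01  0.74  0.52  1.84 -0.56  0.7   1.04]
shift tool [-0.0051  0.0018  0.003 ] after turn [-0.005   0.0019  0.003 ] norm 0.0062 turn [ 0.0002 -0.0075  0.0076] t 4.3333 F [-0.6 -0.1 -0.4] T [ 0.03  0.14 -0.02] w 0.996
```

Correct the last millimetres, then close at 70 N.

```bash
python3 -m creep '[[[0,-0.007,0.007,-0.005,0.002,0.002,0.0854],[0,0,0,0,0,0,0.0854]]]'
python3 go.py .562 -.281 .08 11.57
python3 -m creep '[[[0,0,0,0,0,0,0.05],[0,0,0,0,0,0,0.05],[0,0,0,0,0,0,0.05],[0,0,0,0,0,0,0.05],[0,0,0,0,0,0,0.05],[0,0,0,0,0,0,0.05]]]' 70
python3 go.py .562 -.281 .09 11.57
```

```text
t: 4.5
eef_pos: [0.5622, -0.2806, 0.0806]
tool_rot: [-0.0, 0.995, 0.101, 0.0]
contact_force: [-0.3, 0.6, -0.1]
gripper_width: 0.998
pos [ 0.5622 -0.2806  0.0806] az 11.63 tilt [0.0001 0.0004] q [-0.01  0.75  0.53  1.84 -0.56  0.7   1.04]
shift tool [-0.0003  0.0004  0.0006] after turn [-0.0003  0.0004  0.0006] norm 0.0008 turn [-0.0004 -0.0002  0.0011] t 4.5 F [-0.3  0.6 -0.1] T [ 0.    0.04 -0.02] w 0.998
t: 5.0
eef_pos: [0.5627, -0.2811, 0.0818]
tool_rot: [0.0, 0.995, 0.101, 0.001]
contact_force: [0.7, 0.1, -1.7]
gripper_width: 0.716
pos [ 0.5627 -0.2811  0.0818] az 11.61 tilt [ 0.0018 -0.0004] q [-0.01  0.75  0.53  1.84 -0.55  0.7   1.04]
shift tool [-0.0006 -0.0002 -0.0082] after turn [-0.0006 -0.0002 -0.0082] norm 0.0082 turn [ 0.0008 -0.0017  0.0007] t 5.0 F [ 0.7  0.1 -1.7] T [-0.13 -0.05 -0.  ] w 0.716
```

```bash
python3 -m creep '[[[0,0,0,0,0,-0.01,0.05],[0,0,0,0,0,-0.01,0.05],[0,0,0,0,0,-0.005,0.05],[0,0,0,0,0,0,0.05]]]'
python3 go.py .5104 -.10 .105 0;  python3 -c "
from h import *
c=snap('wrist','wrist3')"
```

```text
t: 5.33
eef_pos: [0.5622, -0.281, 0.109]
tool_rot: [0.0, 0.995, 0.101, 0.0]
contact_force: [1.1, 0.4, -1.7]
gripper_width: 0.712
pos [ 0.5622 -0.281   0.109 ] az 11.6 tilt [ 0.0008 -0.0002] q [-0.03  0.71  0.56  1.84 -0.53  0.75  1.02]
shift tool [-0.0144 -0.1877  0.004 ] after turn [-0.0518 -0.181   0.004 ] norm 0.1883 turn [ 0.0003 -0.0007  0.2025] t 5.3333 F [ 1.1  0.4 -1.7] T [-0.14 -0.04 -0.04] w 0.712
```

View pics/wrist3.png

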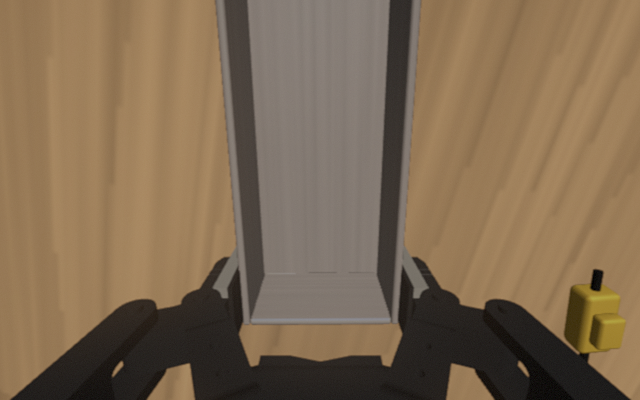

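The tray hangs level between the pads at about rows 260–320, and the fuse holder at (593,320) is clear. I carry it low towards the feeder.

```bash
python3 -m creep '[[[0,0,0.1,-0.005,-0.02,0,0.05],[0,0,0.1,-0.005,-0.02,0,0.05],[0,0,0,-0.008,-0.03,0,0.05],[0,0,0,-0.008,-0.03,0,0.05],[0,0,0,-0.008,-0.03,0,0.05],[0,0,0,-0.008,-0.03,0,0.05],[0,0,0,0,-0.01,0,0.05],[0,0,0,0,0,0,0.05]]]'
python3 go.py .5104 -.02 .105 0
```

```text
t: 6.05
eef_pos: [0.5132, -0.1091, 0.1091]
tool_rot: [0.002, 1.0, -0.006, 0.002]
contact_force: [-0.3, -0.7, -1.6]
gripper_width: 0.714
pos [ 0.5132 -0.1091  0.1091] az -0.67 tilt [ 0.004  -0.0039] q [-0.4   0.6   0.63  2.09 -0.6   0.63  0.63]
shift tool [-0.0039 -0.0891  0.0037] after turn [-0.0028 -0.0891  0.0041] norm 0.0892 turn [ 0.0038 -0.004  -0.0118] t 6.05 F [-0.3 -0.7 -1.6] T [-0.08  0.01  0.02] w 0.714
```

```bash
python3 -m creep '[[[0.004,-0.004,-0.012,-0.001,-0.025,0.006,0.05],[0,0,0,-0.001,-0.03,0.006,0.05],[0,0,0,-0.001,-0.03,0.005,0.05],[0,0,0,0,0,0,0.05]]]'
python3 go.py .5104 .03 .0825 0
```

```text
t: 6.38
eef_pos: [0.5131, -0.0258, 0.0927]
tool_rot: [0.001, 1.0, -0.002, 0.003]
contact_force: [-0.3, 0.4, -1.6]
gripper_width: 0.716
pos [ 0.5131 -0.0258  0.0927] az -0.24 tilt [ 0.0054 -0.0027] q [-0.54  0.61  0.61  2.12 -0.63  0.58  0.52]
shift tool [-0.003  -0.0559  0.01  ] after turn [-0.0027 -0.0558  0.0102] norm 0.0568 turn [ 0.0026 -0.0054 -0.0043] t 6.3833 F [-0.3  0.4 -1.6] T [-0.03  0.02 -0.  ] w 0.716
```

```bash
python3 -m creep '[[[0.002,-0.005,-0.004,-0.001,-0.013,0.002,0.05],[0,0,0,-0.001,-0.013,0.001,0.05],[0,0,0,0,-0.01,0,0.05],[0,0,0,0,0,0,0.05]]]'
python3 go.py .5104 .022 .0825 0;  python3 -c "
from h import *
c=snap('scene','scene4');c=snap('side','side4');c=snap('wrist','wrist4')
crop('scene4',310,110,430,220,6,'s4c')
crop('side4',220,140,340,240,6,'d4c')"
```

```text
t: 6.72
eef_pos: [0.5135, 0.0092, 0.0899]
tool_rot: [0.001, 1.0, -0.001, 0.002]
contact_force: [0.2, 0.9, -2.3]
gripper_width: 0.711
pos [0.5135 0.0092 0.0899] az -0.11 tilt [ 0.0034 -0.0029] q [-0.61  0.62  0.61  2.12 -0.64  0.58  0.46]
shift tool [-0.0032 -0.0128  0.0074] after turn [-0.0031 -0.0128  0.0074] norm 0.0151 turn [ 0.0029 -0.0034 -0.0019] t 6.7167 F [ 0.2  0.9 -2.3] T [-0.06 -0.04  0.04] w 0.711
```

View pics/s4c.png

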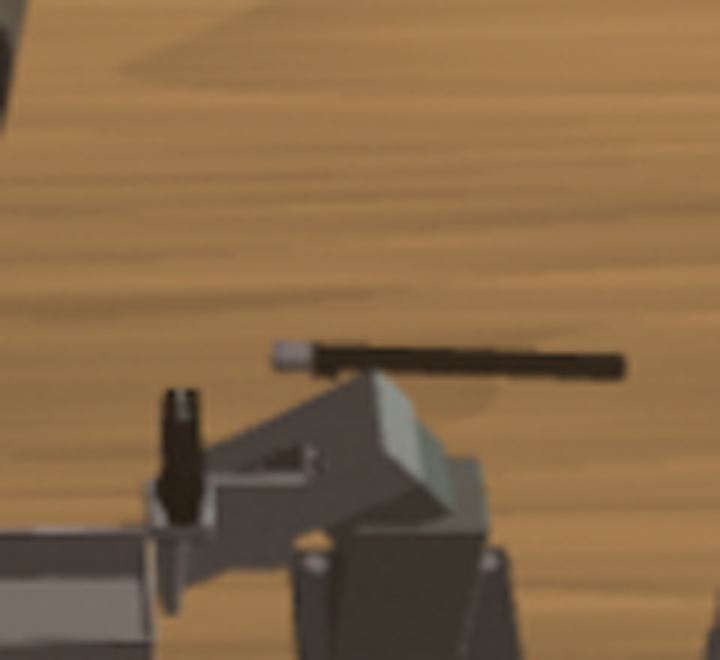

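View pics/d4c.png

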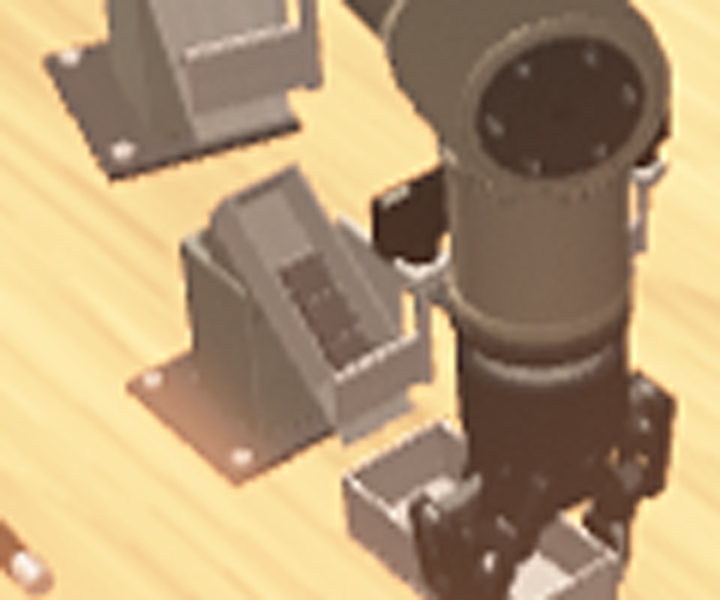

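View pics/wrist4.png

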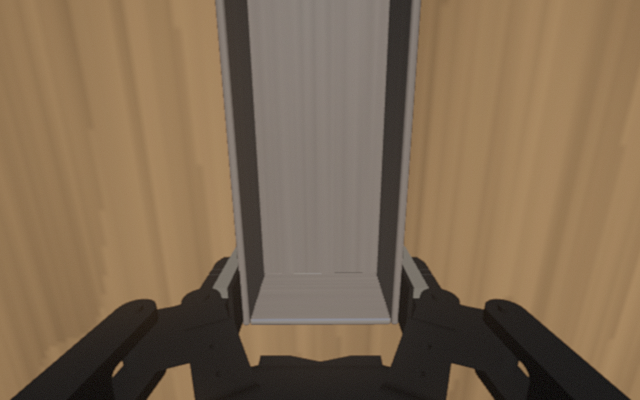

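```bash
python3 -m creep '[[[0.003,-0.003,0,-0.003,-0.01,0,0.05],[0,0,0,0,-0.009,0.003,0.05],[0,0,0,0,0,0.002,0.05],[0,0,0,0,0,0,0.05]]]'
python3 go.py .5104 .028 .082 0
```

```text
t: 7.2
eef_pos: [0.5103, 0.0247, 0.0852]
tool_rot: [0.001, 1.0, -0.005, 0.001]
contact_force: [-0.7, -0.0, -2.1]
gripper_width: 0.714
pos [0.5103 0.0247 0.0852] az -0.52 tilt [ 0.0016 -0.002 ] q [-0.64  0.63  0.6   2.13 -0.65  0.57  0.43]
shift tool [ 0.0001 -0.0033  0.0032] after turn [ 0.0001 -0.0033  0.0032] norm 0.0047 turn [ 0.002  -0.0016 -0.0091] t 7.2 F [-0.7 -0.  -2.1] T [-0.16  0.02  0.01] w 0.714
```

```bash
python3 -m creep '[[[0.002,-0.002,-0.009,0,-0.004,0.001,0.05],[0,0,0,0,0,0.002,0.05],[0,0,0,0,0,0.0015,0.05],[0,0,0,0,0,0,0.05]]]'
python3 go.py .5104 .028 .082 0
```

```text
t: 7.53
eef_pos: [0.5105, 0.0285, 0.0816]
tool_rot: [-0.001, 1.0, 0.0, -0.0]
contact_force: [-0.7, -0.1, -1.4]
gripper_width: 0.716
pos [0.5105 0.0285 0.0816] az 0.02 tilt [-0.0005  0.0014] q [-0.63  0.63  0.59  2.13 -0.66  0.57  0.44]
shift tool [-0.0001  0.0005 -0.0004] after turn [-0.0001  0.0005 -0.0004] norm 0.0006 turn [-0.0014  0.0005  0.0003] t 7.5333 F [-0.7 -0.1 -1.4] T [-0.09 -0.02  0.06] w 0.716
```

```bash
python3 -m creep '[[[0,0,0,0,0,0.001,0.05],[0,0,0,0,0,0,0.0854],[0,0,0,0,0,0,0.0854],[0,0,0,0,0,0,0.0854],[0,0,0,0,0,0,0.0854]]]' 40
python3 go.py .5104 -.03 .30 0
```

```text
t: 7.95
eef_pos: [0.5114, 0.0277, 0.0816]
tool_rot: [-0.001, 1.0, -0.001, 0.001]
contact_force: [0.8, -0.6, 0.2]
gripper_width: 0.997
pos [0.5114 0.0277 0.0816] az -0.08 tilt [0.0015 0.0026] q [-0.63  0.63  0.59  2.12 -0.66  0.57  0.44]
shift tool [-0.0006  0.0571 -0.2185] after turn [-0.001   0.0577 -0.2184] norm 0.2258 turn [-0.0026 -0.0015 -0.0013] t 7.95 F [ 0.8 -0.6  0.2] T [-0.03  0.   -0.04] w 0.997
```

```bash
python3 -m creep '[[[0,0,0,0,0,-0.01,0.0854],[0,0,0,0,0,-0.02,0.0854],[0,0,0,0,0.004,-0.03,0.0854],[0,0,0,0,0.005,-0.035,0.0854],[0,0,0,0,0.005,-0.035,0.0854],[0,0,0,0,0.005,-0.035,0.0854],[0,0,0,0,0.005,-0.035,0.0854],[0,0,0,0,0.005,-0.035,0.0854],[0,0,0,0,0,0,0.0854]]]'
python3 -m creep '[[[0,0,0.12,0,0,-0.01,0.05],[0,0,0.12,0,0,0,0.05],[0,0,0.12,0,0,0,0.05],[0,0,0.12,0,0,0,0.05],[0,0,0.12,0,0,0,0.05],[0,0,0.12,0,0,0,0.05],[0,0,0.12,0,0,0,0.05],[0,0,0.12,0,0,0,0.05],[0,0,0.12,0,0,0,0.05],[0,0,0.12,0,0,0,0.05],[0,0,0.12,0,0,0,0.05],[0,0,0.12,0,0,0,0.05],[0,0,0.12,0,0,0,0.05],[0,0,0,0,0,0,0.05]]]'
python3 go.py .5424 .1307 .33 -90;  python3 -c "
from h import *
c=snap('wrist','wrist5')"
```

```text
t: 8.7
eef_pos: [0.5094, -0.0058, 0.3286]
tool_rot: [0.0, 1.0, -0.003, -0.003]
contact_force: [1.3, 0.9, -0.8]
gripper_width: 0.997
t: 9.87
eef_pos: [0.5058, -0.0102, 0.3487]
tool_rot: [0.004, -0.685, 0.729, 0.005]
contact_force: [-0.2, -0.1, -0.5]
gripper_width: 0.584
pos [ 0.5058 -0.0102  0.3487] az -93.54 tilt [-0.0005  0.012 ] q [-1.16  0.42  1.4   1.95 -0.47  1.16 -1.21]
shift tool [-0.1426 -0.0279  0.0204] after turn [-0.1409 -0.0366  0.0187] norm 0.1467 turn [ 0.0009  0.012  -0.0617] t 9.8667 F [-0.2 -0.1 -0.5] T [-0.02  0.03  0.03] w 0.584
```

View pics/wrist5.png

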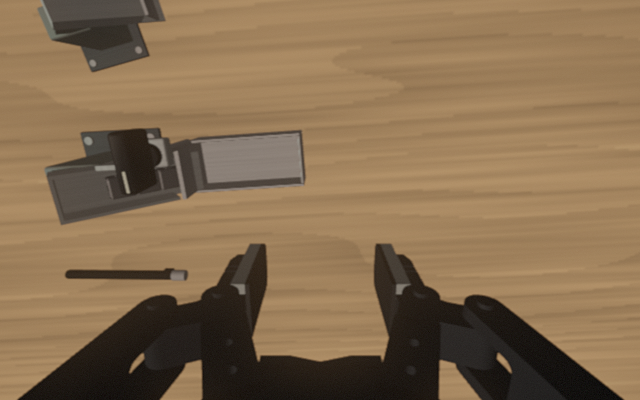

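```bash
python3 -m creep '[[[0,0.012,-0.06,-0.025,-0.006,0,0.05],[0,0,0,-0.025,-0.006,0,0.05],[0,0,0,-0.025,-0.006,0,0.05],[0,0,0,0,0,0,0.05]]]'
python3 go.py .5424 .1307 .33 -90;  python3 -c "
from h import *
P=cloud(load('wrist5'));m=(P[...,2]>.025)&(P[...,2]<.05)&(abs(P[...,0]-.51)<.045)&(P[...,1]>-.02)&(P[...,1]<.115); q=P[m]; print(m.sum(),np.median(q[:,2])); print(cv2.minAreaRect((q[:,:2]*1000).astype(np.float32)))
"
```

```text
t: 10.25
eef_pos: [0.5245, 0.0648, 0.3503]
tool_rot: [-0.001, 0.713, -0.701, -0.001]
contact_force: [0.4, 1.1, 0.5]
gripper_width: 0.586
pos [0.5245 0.0648 0.3503] az -88.97 tilt [-0.0002  0.0025] q [-1.23  0.47  1.35  1.9  -0.5   1.18 -1.25]
shift tool [-0.0656 -0.0191  0.0205] after turn [-0.0659 -0.0179  0.0203] norm 0.0713 turn [0.0002 0.0025 0.018 ] t 10.25 F [0.4 1.1 0.5] T [ 0.03  0.02 -0.02] w 0.586
933 0.038441025727090315
((510.86962890625, 63.86991500854492), (62.3196907043457, 102.46749877929688), 0.3794003427028656)
```

```bash
python3 -m creep '[[[0,0.002,0.018,-0.022,-0.006,0,0.05],[0,0,0,-0.022,-0.006,0.01,0.05],[0,0,0,-0.022,-0.006,0.01,0.05],[0,0,0,0,0,0,0.05]]]'
python3 go.py .5424 .1307 .26 -90;  python3 -c "
from h import *
c=snap('wrist','wrist6')
crop('wrist6',200,100,440,400,2,'w6c')"
```

```text
t: 10.58
eef_pos: [0.5423, 0.1334, 0.3314]
tool_rot: [-0.002, 0.713, -0.702, -0.001]
contact_force: [-0.2, 1.9, -0.0]
gripper_width: 0.587
pos [0.5423 0.1334 0.3314] az -89.11 tilt [0.0009 0.0035] q [-1.26  0.55  1.29  1.86 -0.57  1.18 -1.33]
shift tool [0.003  0.     0.0713] after turn [ 0.0027 -0.0001  0.0714] norm 0.0714 turn [-0.0009  0.0035  0.0155] t 10.5833 F [-0.2  1.9 -0. ] T [ 0.03 -0.   -0.01] w 0.587
```

View pics/wrist6.png

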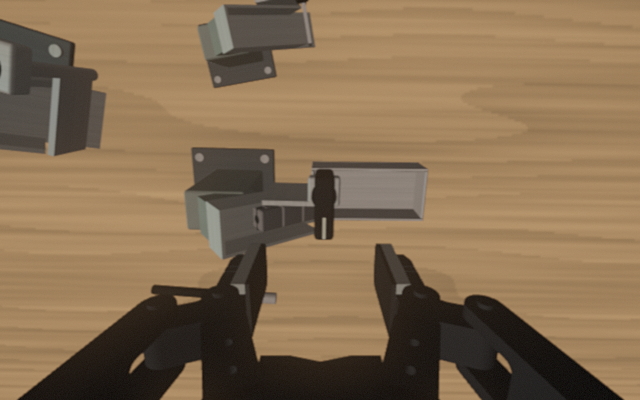

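```bash
python3 knob.py wrist6
python3 -m creep '[[[0,0.003,0.015,0.003,0,0.015,0.045],[0,0,0,0,0,0.015,0.045],[0,0,0,0,0,0.015,0.045],[0,0,0,0,0,0.015,0.045],[0,0,0,0,0,0,0.045]]]'
python3 go.py .5424 .1307 .23 -90
```

```text
knob top n 1294 z 0.1861 mean [0.5444 0.1299 0.1858]
((542.7713012695312, 129.71009826660156), (45.59431076049805, 13.829972267150879), 0.584473729133606)
[[519.9048   136.39218 ]
 [520.0459   122.56292 ]
 [565.6378   123.028015]
 [565.4967   136.85727 ]]
t: 11.05
eef_pos: [0.5421, 0.1229, 0.2735]
tool_rot: [-0.002, 0.71, -0.704, 0.002]
contact_force: [-1.7, -0.1, 0.9]
gripper_width: 0.528
pos [0.5421 0.1229 0.2735] az -89.55 tilt [0.0046 0.0002] q [-1.19  0.6   1.21  1.93 -0.64  1.07 -1.27]
shift tool [-0.0078 -0.0001  0.0435] after turn [-0.0078 -0.0003  0.0435] norm 0.0441 turn [-0.0046  0.0002  0.0078] t 11.05 F [-1.7 -0.1  0.9] T [ 0.    0.04 -0.  ] w 0.528
```

```bash
python3 -m creep '[[[-0.005,0,0.008,-0.0075,0,0,0.045],[0,0,0,0,0,0,0.045]]]'
python3 go.py .5426 .1302 .23 -90
python3 -m creep '[[[0,0,0,-0.002,0,0.012,0.045],[0,0,0,-0.002,0,0.012,0.045],[0,0,0,0,0,0,0.045]]]'
python3 go.py .5426 .1302 .23 -90
```

```text
t: 11.22
eef_pos: [0.5419, 0.129, 0.2748]
tool_rot: [0.0, -0.707, 0.708, 0.001]
contact_force: [0.5, 1.1, 0.3]
gripper_width: 0.526
pos [0.5419 0.129  0.2748] az -90.07 tilt [-0.0008  0.0009] q [-1.2   0.6   1.21  1.92 -0.64  1.08 -1.29]
shift tool [-0.0012 -0.0007  0.0448] after turn [-0.0012 -0.0007  0.0448] norm 0.0449 turn [ 0.0008  0.0009 -0.0012] t 11.2167 F [0.5 1.1 0.3] T [0.02 0.01 0.04] w 0.526
t: 11.47
eef_pos: [0.5431, 0.1335, 0.2515]
tool_rot: [-0.002, 0.707, -0.707, 0.0]
contact_force: [-0.9, 0.3, -0.6]
gripper_width: 0.525
pos [0.5431 0.1335 0.2515] az -89.95 tilt [0.0033 0.0025] q [-1.18  0.62  1.17  1.94 -0.68  1.04 -1.27]
shift tool [0.0033 0.0006 0.0215] after turn [0.0033 0.0005 0.0215] norm 0.0218 turn [-0.0033  0.0025  0.0009] t 11.4667 F [-0.9  0.3 -0.6] T [ 0.02  0.01 -0.04] w 0.525
```

```bash
python3 -m creep '[[[-0.003,0.0025,0,0.003,0,0.01,0.045],[0,0,0,0,0,0.011,0.045],[0,0,0,0,0,0,0.045]]]'
python3 go.py .5426 .1302 .229 -90
```

```text
t: 11.72
eef_pos: [0.5431, 0.1305, 0.2282]
tool_rot: [0.0, 0.708, -0.706, 0.0]
contact_force: [-0.2, 0.6, -0.4]
gripper_width: 0.526
pos [0.5431 0.1305 0.2282] az -89.88 tilt [-0.0002 -0.0006] q [-1.15  0.65  1.14  1.96 -0.71  1.01 -1.24]
shift tool [ 0.0003  0.0005 -0.0008] after turn [ 0.0003  0.0005 -0.0008] norm 0.001 turn [ 0.0002 -0.0006  0.0022] t 11.7167 F [-0.2  0.6 -0.4] T [-0.05  0.06  0.02] w 0.526
```

```bash
python3 -m creep '[[[0,0,0,0,0,0,0.005],[0,0,0,0,0,0,0.005],[0,0,0,0,0,0,0.005],[0,0,0,0,0,0,0.005],[0,0,0,0,0,0,0.005],[0,0,0,0,0,0,0.005]]]' 50
python3 go.py .5426 .1302 .229 -90
```

```text
t: 12.22
eef_pos: [0.5429, 0.1316, 0.2279]
tool_rot: [0.0, 0.708, -0.706, -0.001]
contact_force: [-0.3, 0.2, -1.9]
gripper_width: 0.152
pos [0.5429 0.1316 0.2279] az -89.85 tilt [-0.0019  0.0012] q [-1.15  0.65  1.14  1.96 -0.71  1.01 -1.24]
shift tool [ 0.0014  0.0003 -0.0011] after turn [ 0.0014  0.0003 -0.0011] norm 0.0018 turn [0.0019 0.0012 0.0026] t 12.2167 F [-0.3  0.2 -1.9] T [-0.01 -0.02 -0.03] w 0.152
```

The knob is gripped at 13 mm opening. Now I turn it counter-clockwise (negative about tool z, which points down), starting with half.

```bash
python3 -m creep '[[[0,0,-0.08,0,0,0,0.005],[0,0,-0.08,0,0,0,0.005],[0,0,-0.08,0,0,0,0.005],[0,0,-0.08,0,0,0,0.005],[0,0,0,0,0,0,0.005]]]'
python3 go.py .5429 .1310 .228 -72
```

```text
t: 12.63
eef_pos: [0.5429, 0.1319, 0.2279]
tool_rot: [-0.0, 0.815, -0.579, -0.001]
contact_force: [0.6, -0.3, -3.4]
gripper_width: 0.158
pos [0.5429 0.1319 0.2279] az -70.77 tilt [-0.0014  0.0012] q [-1.11  0.6   1.05  1.96 -0.64  0.97 -0.98]
shift tool [ 0.0009  0.0003 -0.0001] after turn [ 0.0009  0.0002 -0.0001] norm 0.0009 turn [0.0009 0.0016 0.0215] t 12.6333 F [ 0.6 -0.3 -3.4] T [-0.09 -0.2  -0.13] w 0.158
```

```bash
python3 -m creep '[[[0,0,-0.1,0,0,0,0.005],[0,0,-0.1,0,0,0,0.005],[0,0,-0.1,0,0,0,0.005],[0,0,-0.1,0,0,0,0.005],[0,0,-0.1,0,0,0,0.005],[0,0,0,0,0,0,0.005]]]'
python3 go.py .5429 .1315 .228 -18.2
```

```text
t: 13.13
eef_pos: [0.5426, 0.1323, 0.2279]
tool_rot: [-0.0, 0.935, -0.355, -0.001]
contact_force: [1.1, 0.8, -3.2]
gripper_width: 0.154
pos [0.5426 0.1323 0.2279] az -41.64 tilt [-0.0019  0.0013] q [-1.03  0.53  0.92  1.95 -0.53  0.92 -0.57]
shift tool [ 0.0008  0.0004 -0.0001] after turn [ 0.0005  0.0007 -0.0001] norm 0.0009 turn [-2.000e-04  2.400e-03 -4.091e-01] t 13.1333 F [ 1.1  0.8 -3.2] T [-0.16 -0.16  0.14] w 0.154
```

Past the crest: the torque has reversed to +0.14 at 0.84 rad. Continue to about 1.25 rad.

```bash
python3 -m creep '[[[0,0,-0.1,0,0,0,0.005],[0,0,-0.1,0,0,0,0.005],[0,0,-0.1,0,0,0,0.005],[0,0,-0.1,0,0,0,0.005],[0,0,0,0,0,0,0.005],[0,0,0,0,0,0,0.005]]]'
python3 go.py .5429 .1315 .228 -18.2;  python3 -c "
from h import *
c=snap('scene','scene7');c=snap('side','side7');c=snap('wrist','wrist7')
crop('scene7',290,130,430,240,5,'s7c')
crop('side7',220,140,340,240,6,'d7c')"
```

```text
t: 13.63
eef_pos: [0.5424, 0.1325, 0.2279]
tool_rot: [-0.0, 0.986, -0.169, -0.002]
contact_force: [-0.6, 1.3, -0.1]
gripper_width: 0.16
pos [0.5424 0.1325 0.2279] az -19.45 tilt [-0.0036  0.0016] q [-0.97  0.49  0.82  1.95 -0.45  0.9  -0.26]
shift tool [ 0.0008  0.0008 -0.0001] after turn [ 0.0008  0.0008 -0.0001] norm 0.0012 turn [-0.0003  0.0039 -0.0219] t 13.6333 F [-0.6  1.3 -0.1] T [-0.08 -0.19 -0.02] w 0.16
```

View pics/s7c.png

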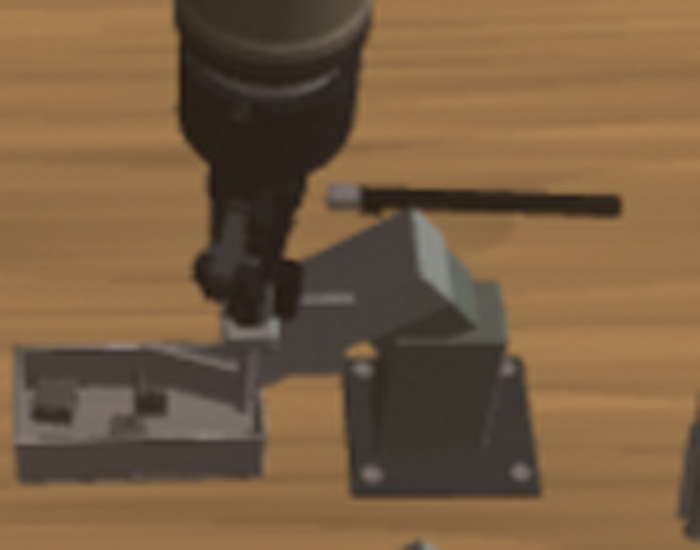

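View pics/d7c.png

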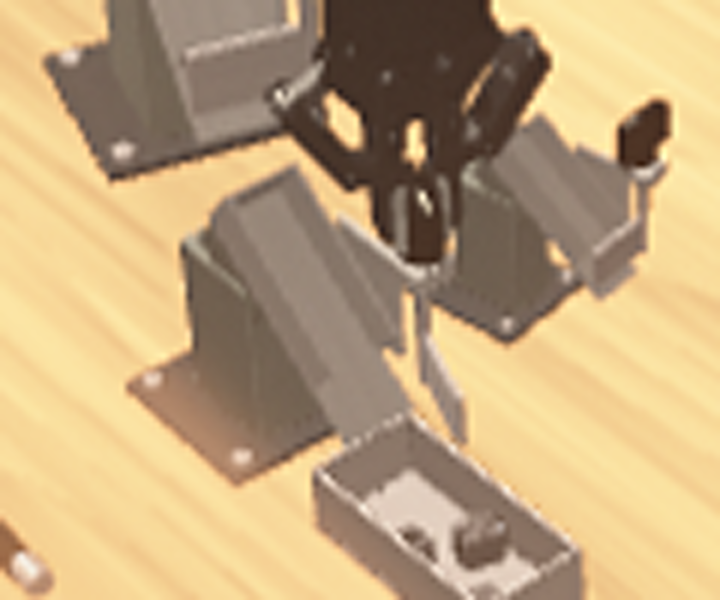

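View pics/wrist7.png

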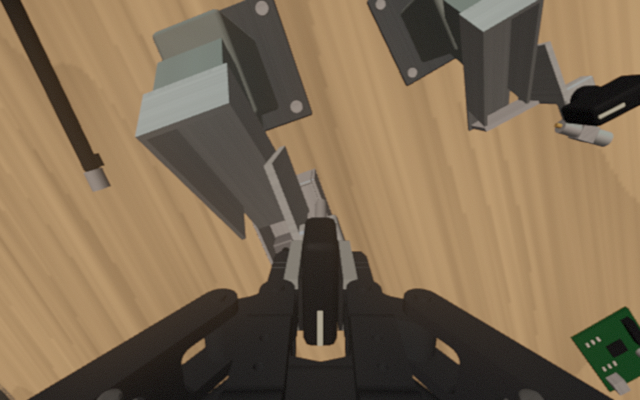

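The gate is at about 1.23 rad and the chute is empty. In scene crop s7c the tray shows dark blobs at (53,398), (150,400) and (125,427), which should be the three chokes. I let it settle and look closer before shutting the gate.

```bash
python3 -m creep '[[[0,0,0,0,0,0,0.005],[0,0,0,0,0,0,0.005],[0,0,0,0,0,0,0.005]]]';  python3 -c "
from h import *
c=snap('scene','scene8');c=snap('side','side8')
a=cv2.imread('pics/scene8.png')[190:230,288:348];b=cv2.imread('pics/side8.png')[200:250,265:325]
a=cv2.resize(a,(600,400),interpolation=3)
cv2.imwrite('pics/s8c.png',a);cv2.imwrite('pics/d8c.png',cv2.resize(b,None,fx=10,fy=10,interpolation=3))"
```

```text
t: 14.03
eef_pos: [0.5424, 0.1327, 0.2279]
tool_rot: [0.0, 0.985, -0.17, -0.002]
contact_force: [-2.4, 1.1, -0.6]
gripper_width: 0.153
```

View pics/s8c.png

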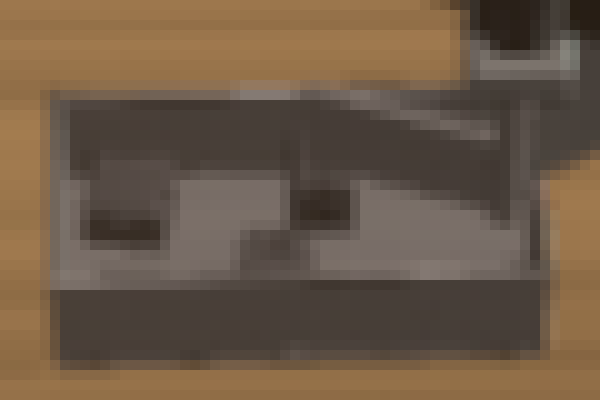

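View pics/d8c.png

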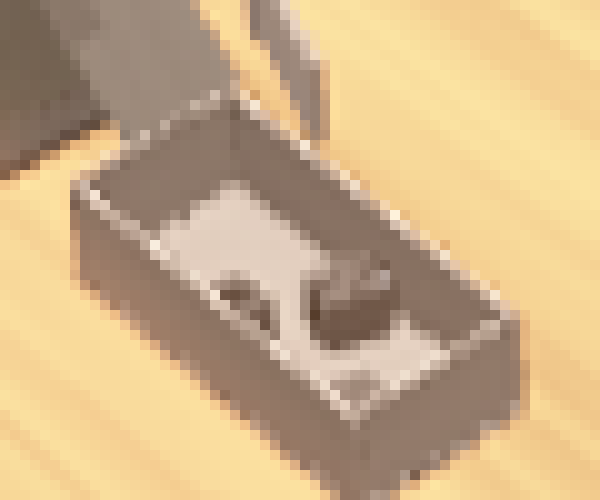

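All three chokes are in the tray: side crop (340,300), (245,300) and (360,385), with the matching blobs in the scene crop. Now I turn the knob back.

```bash
python3 -m creep '[[[0,0,0.1,0,0,0,0.005],[0,0,0.1,0,0,0,0.005],[0,0,0.1,0,0,0,0.005],[0,0,0.1,0,0,0,0.005],[0,0,0.1,0,0,0,0.005],[0,0,0.1,0,0,0,0.005],[0,0,0.1,0,0,0,0.005],[0,0,0.1,0,0,0,0.005],[0,0,0.1,0,0,0,0.005],[0,0,0,0,0,0,0.005]]]'
python3 go.py .5427 .1315 .228 -90
```

```text
t: 14.97
eef_pos: [0.5429, 0.1319, 0.2279]
tool_rot: [0.001, 0.799, -0.601, -0.001]
contact_force: [-0.6, 1.6, 0.5]
gripper_width: 0.155
pos [0.5429 0.1319 0.2279] az -73.86 tilt [-0.0017  0.    ] q [-1.11  0.6   1.07  1.96 -0.65  0.97 -1.02]
shift tool [ 0.0003  0.0003 -0.0001] after turn [ 0.0004  0.0002 -0.0001] norm 0.0005 turn [0.0017 0.0003 0.2817] t 14.9667 F [-0.6  1.6  0.5] T [ 0.21  0.21 -0.08] w 0.155
```

```bash
python3 -m creep '[[[0,0,0.1,0,0,0,0.005],[0,0,0.1,0,0,0,0.005],[0,0,0.06,0,0,0,0.005],[0,0,0,0,0,0,0.005],[0,0,0,0,0,0,0.005]]]'
python3 go.py .5427 .1315 .228 -90
```

```text
t: 15.38
eef_pos: [0.543, 0.1317, 0.2279]
tool_rot: [0.001, 0.716, -0.699, -0.001]
contact_force: [-1.6, 0.0, -0.1]
gripper_width: 0.158
pos [0.543  0.1317 0.2279] az -88.63 tilt [-0.002  -0.0002] q [-1.14  0.65  1.13  1.96 -0.7   1.   -1.23]
shift tool [ 0.0002  0.0003 -0.0001] after turn [ 0.0002  0.0003 -0.0001] norm 0.0003 turn [ 0.002  -0.0002  0.024 ] t 15.3833 F [-1.6  0.  -0.1] T [0.15 0.13 0.01] w 0.158
```

```bash
python3 -m creep '[[[0,0,0.02,0,0,0,0.005],[0,0,0,0,0,0,0.045],[0,0,0,0,0,0,0.045],[0,0,0,0,0,0,0.045],[0,0,0,0,0,0,0.045]]]'
python3 go.py .5427 .1315 .228 -90
python3 -m creep '[[[0,0,0,0,0,-0.01,0.045],[0,0,0,0,0,-0.01,0.045],[0,0,0,0,0,-0.012,0.045],[0,0,0,0,0,-0.015,0.045],[0,0,0,0,0,-0.03,0.045],[0,0,0,0,0,-0.03,0.045],[0,0,0,0,0,-0.03,0.045],[0,0,0,0,0,0,0.045]]]'
python3 go.py .50 .05 .38 -90;  python3 -c "
from h import *
c=snap('wrist','wrist9')"; python3 knob.py wrist9
```

```text
t: 15.8
eef_pos: [0.5436, 0.1311, 0.2285]
tool_rot: [0.0, 0.711, -0.703, -0.0]
contact_force: [-0.0, -1.1, 0.2]
gripper_width: 0.527
pos [0.5436 0.1311 0.2285] az -89.41 tilt [-0.0006  0.0005] q [-1.14  0.65  1.13  1.96 -0.7   1.01 -1.24]
shift tool [-0.0004  0.0009  0.0005] after turn [-0.0004  0.0009  0.0005] norm 0.0011 turn [0.0005 0.0005 0.0102] t 15.8 F [-0.  -1.1  0.2] T [ 0.02  0.02 -0.  ] w 0.527
t: 16.47
eef_pos: [0.5435, 0.1288, 0.3778]
tool_rot: [0.0, 0.71, -0.704, 0.0]
contact_force: [0.8, -0.1, 0.1]
gripper_width: 0.53
pos [0.5435 0.1288 0.3778] az -89.54 tilt [-0.0002 -0.0009] q [-1.29  0.51  1.34  1.8  -0.52  1.26 -1.37]
shift tool [ 0.0785  0.0442 -0.0022] after turn [ 0.0788  0.0435 -0.0022] norm 0.0901 turn [ 0.0002 -0.0009  0.0081] t 16.4667 F [ 0.8 -0.1  0.1] T [-0.01 -0.01 -0.02] w 0.53
knob top n 913 z 0.1861 mean [0.5441 0.1297 0.1858]
((543.017578125, 129.55377197265625), (45.0584716796875, 13.506614685058594), 0.0009253628668375313)
[[520.4882   136.30672 ]
 [520.48846  122.800095]
 [565.54694  122.80083 ]
 [565.5467   136.30745 ]]
```

View pics/wrist9.png

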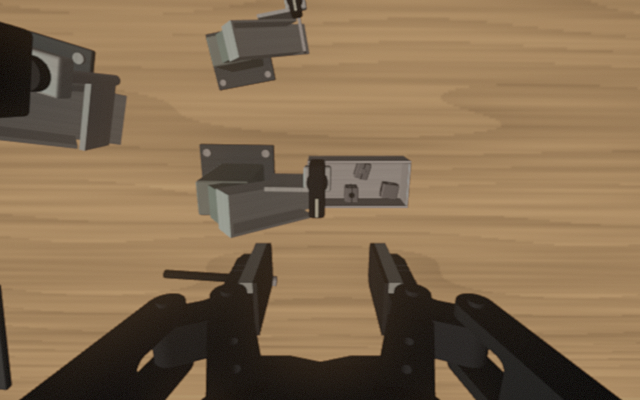

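The picture shows the knob back across the chute at (316,187). Three chokes lie in the tray at (362,171), (351,194) and (389,190). Last check: the tray pose and the clutter.

```bash
python3 -c "
from h import *
P=cloud(load('wrist9'));z=P[...,2]
m=(z>.03)&(z<.05)&(abs(P[...,0]-.51)<.045)&(P[...,1]>-.02)&(P[...,1]<.1); q=P[m]; print('tray rim',cv2.minAreaRect((q[:,:2]*1000).astype(np.float32)),'z',np.median(q[:,2]).round(4))
c=load('wrist9')
for u,v in [(362,171),(351,194),(389,190)]: print(pt(c,u,v).round(4))
a=load('scene0')['color'].astype(int);c=snap('scene','scene9');d=abs(a-c['color'].astype(int)).sum(2)
for n,(u,v,r) in dict(antenna=(385,170,30),board=(221,315,28),adapter=(330,307,12),fuse=(158,295,16)).items(): print(n,'max px diff',d[v-r if n!='antenna' else 164:v+r if n!='antenna' else 176,u-r:u+r].mean().round(1))
"
```

```text
tray rim ((511.31842041015625, 56.01866912841797), (61.99531555175781, 86.91504669189453), 0.32330411672592163) z 0.0384
[0.525  0.0721 0.0237]
[0.4936 0.0854 0.0237]
[0.4988 0.0347 0.0212]
antenna max px diff 8.8
board max px diff 12.0
adapter max px diff 13.8
fuse max px diff 13.7
```

View pics/scene9.png

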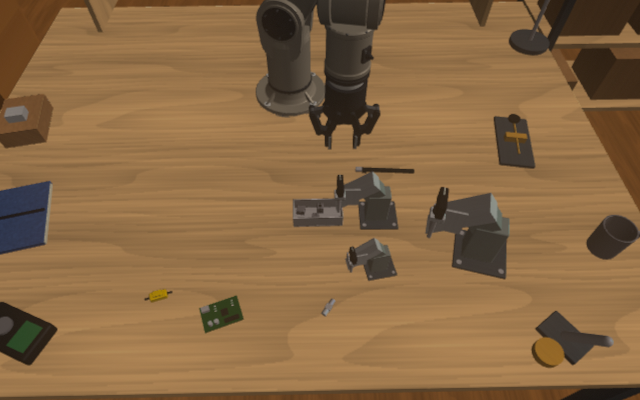

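```bash
python3 -c "
from station import hand_in
print(hand_in())"
```

```text
the job is handed in; nothing more can be done
None
```

The job is done and handed in at about 16.5 s of the 61 s allowed. No verdict was reported. I carried the tray under the spout of the middle-sized feeder, turned the knob counter-clockwise about 1.23 rad into its open click, and turned it back once all three chokes were in the tray. I then let go and lifted clear.

What the last checks showed:
- **Knob:** it measures within about 0.6 degrees of the shut position.
- **Chokes:** all three lie well inside the tray, with their tops at about 21–24 mm.
- **Tray:** it stands upright, with its centre at about (0.511, 0.078). The spout lip is above its opening at about x 0, y +47 mm in the tray. The rim read 38 mm high instead of 40, which is within the calibration error.
- **Clutter:** the antenna, board, adapter and fuse holder look unmoved in the before-and-after pictures.

No check failed. The tool strayed up to about 14 mm from its target between moves, and I corrected that before each grasp and before setting the tray down.

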